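# Set the amplifier's vent door wider on its stay

### The arm

A 7-joint arm with a two-finger parallel gripper is mounted at the origin on the work surface. World frame = base frame: x ahead of the robot, y to its left, z up, the work surface at z = 0. Lengths are in mm, angles in rad, forces in N, time in s.
With the tool pointing down it reaches from about 425 to 950 mm from the base axis. Payload 4.7 kg.
Tool frame: the origin (TCP) lies on the front face of the gripper's body, between the roots of the fingers; the fingertips stand 73 mm ahead of it and the grasp point (between the pads) lies 54 mm ahead of it; z points along the fingers, y is the line along which they close (so a half turn about z gives the same grasp; the last joint's range is limited). The gripper opens to 85 mm and grips with 20 to 120 N. Pads are 22 mm wide; open, the fingers measure 114 mm over their backs; the gripper's body (76 mm by 85 mm) begins 54 mm behind the grasp point. The pads swing forward as they close: fully open they stand 13 mm farther back than shut.
Start: joints at [-1.245, 0.469, -0.049, 1.532, 0.024, 1.141, -0.082], TCP at [234.458, 632.985, 303.935] pointing down, gripper open.
Joint ranges: [-2.59, 2.59], [-0.33, 1.99], [-1.39, 1.29], [0.1, 2.45], [-1.04, 4.18], [0.21, 1.99], [-2.66, 2.66]. Speed limits (rad/s): [2.57, 2.57, 3.14, 3.14, 3.14, 3.14, 3.14].

### API

Orientations are given as [roll, pitch, yaw] about the fixed x, y, z axes, in that order (R = Rz(yaw) Ry(pitch) Rx(roll)).
In Python, from station import ctrl, camera, camera_model, order gives the robot as it stands.
- The arm moves only by the shell command python3 -m pendant 'ROWS'. ROWS is a JSON object of lists of equal length, an entry for each row: "claw": the closure, from 0 (fully open) to 1 (shut); "dp": the shift along the world's x, y, z in m, a list of three; "angular": the turn, a rotation vector about the world's x, y, z in degrees, a list of three. In form: {"claw": [claw, ...], "dp": [[x, y, z], ...], "angular": [[ax, ay, az], ...]}. A call has 1 to 20 rows; each row is the pose to reach, as a shift and turn from the pose commanded when the call began; what a row does not reach only later rows make up. A row lasts 1/8 s, in which the tool goes at most 62.5 mm and 10.7 degrees, less where a joint would pass 70% of its speed; a pose out of reach is approached as far as the arm can. A call with a gripper value outside its range is refused whole. The fingers move at their own pace and stop on an object; the grip force is fixed at half the most. Time passes only in rows, so rows that repeat a pose let the fingers close. It gives the time, the measured TCP pose, the force, the opening and the grip force at its end, in the units of the state.
- ctrl.get_obs(): the state, without advancing time (a new reading comes with each control period).
- camera(name): name is "scene" or "top" or "wrist"; returns the picture (420x560x3 uint8, red, green, blue); there is no depth.
- camera_model(name): a dict with "intrinsics" (3x3 intrinsics, pixels), "R" (3x3) and "t" (3): a world point X has camera coordinates R X + t; the wrist camera has in their place "T_tool_cam" (4x4, takes a point from camera to tool coordinates, whose origin is the TCP and whose axes are the flange's). Camera axes: x right, y down, z forward; pixel columns grow to the right and rows downward; lengths in mm; the calibration is good to about 2 mm. A picture is of the moment at which its call begins: read the wrist's pose just before it. camera_model takes no time and is no camera call.
- order.close_job(): hands the job in; it is judged then, once.
The state is a dict: "time_s": time; "joints": joint angles; "qvel": joint speeds; "tau": joint torques, N m; "ee_pos": TCP position; "orientation": TCP orientation; "ft_force": force on the tool from outside, world axes, zero at the start; "torque": the same for the moment, N m; "width": finger opening in mm; "finger_force": force on a finger pad.
Only numpy, scipy, OpenCV 4.12 (cv2) and the standard library are available. Lean on these libraries where they do the work, as an engineer would, in place of code of your own. Each camera call takes 0.05 s, during which the arm holds its last target. There are 200 camera calls.

### The job

The vent door of the low black amplifier cabinet is held ajar by a flat aluminium stay with three setting holes. Lift the stay by its yellow tab off the short brass pin on the cabinet roof, without taking its eye off the tall steel post on the door, draw it out so that the door opens wider, and lower it again with its outermost hole (the one farthest from the door post) down over the brass pin, lying flat. Let go of it, and leave the round record clamp on the roof where it stands.

Things in the scene. Friction and masses are not known exactly. Their poses are not given: they have to be found in the camera images.
- stay: Loose flat aluminium bar 214 x 40 x 6 mm, level. Origin: centre of its eye (22 mm hole, on the steel post), underside; x along the bar to its far end, z up. Three 22 mm setting holes at x = 110 (on the pin at the start), 142 and 174 mm (outermost). Yellow grip tab upright on the bar at x = 70, y = 0: 30 mm along x, 16 mm along y, from z = 6 to 47 mm. 130-210 g.
- pin (a point): Short brass pin, upright on the roof of the black cabinet (roof 120 mm above the table), 10 mm in diameter, 14 mm tall, pointed. This point: on its axis at its foot, on top of the 38 mm black disc on which the bar's underside rests. Fixed to the cabinet.
- post (a point): Upright steel post on top of the hinged door, 10 mm in diameter, 45 mm tall. This point: on its axis at its foot, on the black disc where the eye rests, level with the pin's foot. The door (200 mm from hinge to post) follows the eye with under 1 N and stays where left. Drawing the lifted bar straight along its own -x by 64 mm, unturned, brings the outermost hole over the pin.
- record_clamp: Bystander: round brushed aluminium record clamp, 72 mm in diameter, 46 mm tall, 300 g, loose on the cabinet roof beside the stay. Origin: centre of its underside.

How it is judged:
By the outcome, as a careful person would: the job done as asked, in the order asked, and still so for the second after the job is handed in, with the robot touching nothing.
It also fails if it takes over 35 s, if anything falls off the work surface, if the arm or the gripper's body presses on something with over 40 N, if the wrist force passes 120 N, or if a joint passes its speed limit or range.

## Working session

There is one attempt and no reset: what is moved stays moved. The work goes in short steps, Python scripts to look and compute and a shell command to move; the robot and the scene stay as the last step left them, time stands still between calls to the robot, and variables do not carry over. Pictures are saved under pics/ and viewed, at most 10 in all, crops included, and the job is handed in when it is done.

```bash
mkdir -p pics; python3 - <<'E'
from station import ctrl,camera,camera_model
import cv2
o=ctrl.get_obs();print(o)
for n in["scene","top","wrist"]:
    cv2.imwrite(f"pics/{n}0.png",camera(n)[:,:,::-1]);m=camera_model(n);print(n,{k:v for k,v in m.items()})
E
```

```text
{'time_s': 0.0, 'joints': array([-1.24491321,  0.46949634, -0.04862284,  1.53366066,  0.02408965,
        1.14101204, -0.08228695]), 'qvel': array([-8.03654089e-05, -7.70881381e-05,  1.39289123e-03, -2.97431497e-03,
       -1.92050276e-04,  1.75591358e-03,  6.33444756e-04]), 'tau': array([ 1.17884412e-05, -5.10305858e+01, -4.68245591e-02, -2.37711167e+01,
        1.06310367e-02,  7.62646057e-03, -1.10180682e-05]), 'ee_pos': array([234.30467322, 632.57158884, 302.8384424 ]), 'orientation': array([-3.13960210e+00,  5.03524979e-05,  2.78687411e+00]), 'ft_force': array([0.69992173, 0.93681876, 0.29671343]), 'torque': array([ 0.0344545 ,  0.03608179, -0.01612133]), 'finger_force': 0.0, 'width': 85.57227129125855}
scene {'intrinsics': array([[511.54597127,   0.        , 284.77461916],
       [  0.        , 511.54597127, 209.08202683],
       [  0.        ,   0.        ,   1.        ]]), 'R': array([[-0.8618666 ,  0.50685634,  0.01681099],
       [ 0.30558175,  0.54550028, -0.78041607],
       [-0.40472923, -0.66747741, -0.62503452]]), 't': array([ 469.5186027 , -104.88181168, 1186.34667423
[... 216 characters left out ...]
  0.0386248 ],
       [-0.99498668, -0.00562754, -0.0998491 ],
       [ 0.09999179, -0.03825387, -0.99425263]]), 't': array([ 58.77852023, 591.58482033, 762.28706743])}
wrist {'intrinsics': array([[289.0658911 ,   0.        , 278.55665997],
       [  0.        , 289.0658911 , 208.42083976],
       [  0.        ,   0.        ,   1.        ]]), 'T_tool_cam': array([[ 6.70301097e-04, -9.64562803e-01, -2.63852516e-01,
         6.77310096e+01],
       [ 9.99999771e-01,  6.70246277e-04,  9.02258452e-05,
        -1.81809960e+00],
       [ 8.98176725e-05, -2.63852516e-01,  9.64563031e-01,
        -6.86751129e+01],
       [ 0.00000000e+00,  0.00000000e+00,  0.00000000e+00,
         1.00000000e+00]])}
```

View pics/scene0.png

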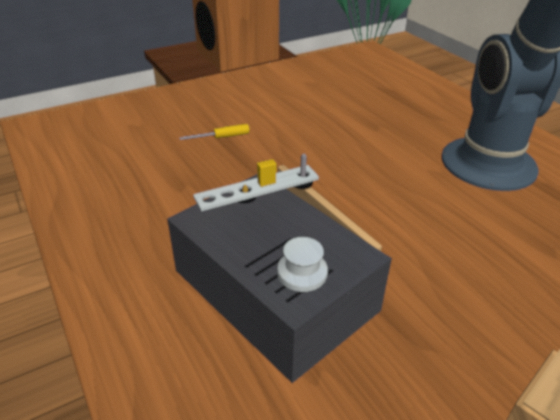

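View pics/top0.png

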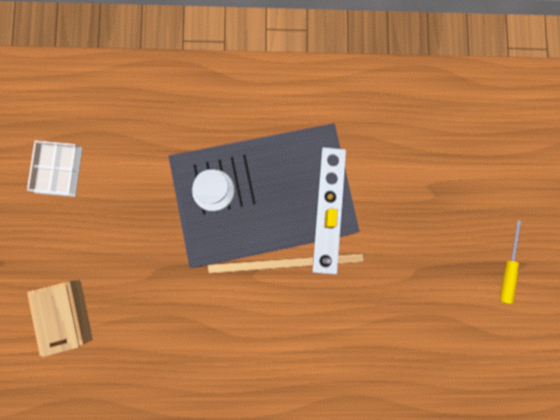

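View pics/wrist0.png

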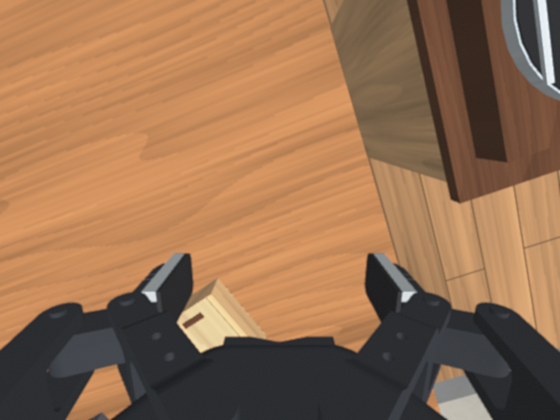

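The top view shows the stay with setting holes near (333,160), (331,178), (330,197 on the pin), tab about (331,218), post about (325,261), and clamp near (213,190). I'll enlarge both fixed views.

```bash
python3 - <<'E'
import cv2,numpy as np
a=cv2.imread("pics/top0.png")[140:280,270:390];b=cv2.imread("pics/scene0.png")[145:215,185:325]
a=cv2.resize(a,None,fx=4,fy=4,interpolation=cv2.INTER_CUBIC);cv2.imwrite("pics/ta.png",a)
cv2.imwrite("pics/sb.png",cv2.resize(b,None,fx=5,fy=5,interpolation=cv2.INTER_CUBIC))
E
```

```text
(no output)
```

View pics/ta.png

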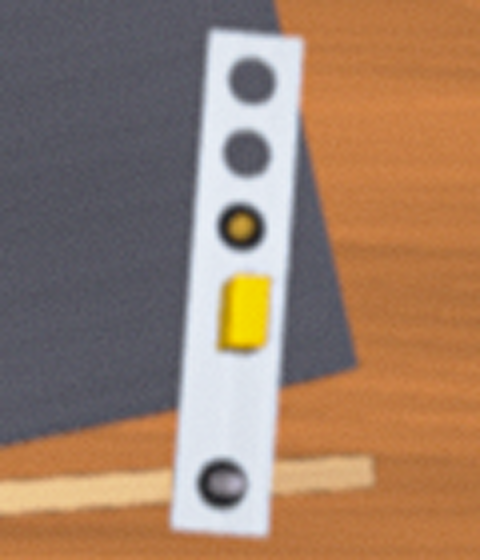

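View pics/sb.png

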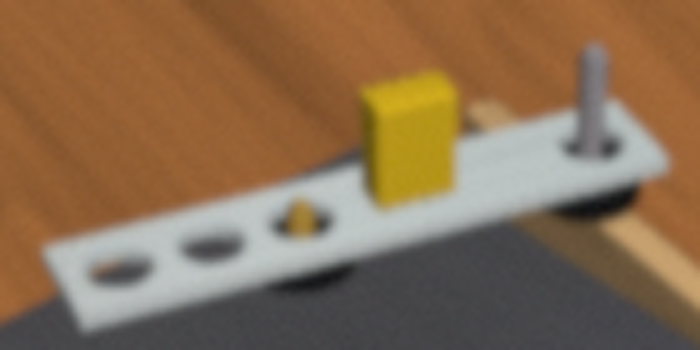

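Crops: in top ×4 the holes are at (252,80), (246,153), (240,227) and the eye at (223,484). In scene ×5 they are at (120,267), (212,243), (303,221) and (591,146), with the pin tip at (301,200) and the post top at (593,45). Next I fit the pose from both views.

```bash
cat >h.py <<'E'
import numpy as np
from station import camera_model
from scipy.optimize import least_squares
M={n:camera_model(n) for n in("top","scene")}
def proj(n,X):
    m=M[n];c=m["R"]@np.array(X)+m["t"];p=m["intrinsics"]@c;return p[:2]/p[2]
def full(n,p):
    k,ox,oy=(4,270,140) if n=="top" else (5,185,145)
    return np.array([(p[0]+.5)/k-.5+ox,(p[1]+.5)/k-.5+oy])
def tri(ob):
    s=least_squares(lambda X:np.concatenate([proj(n,X)-full(n,p) for n,p in ob]),[600,-100,130]);return s.x,s.fun
E
python3 - <<'E'
from h import *
L=dict(top=[(0,0,6,223,484),(110,0,6,240,227),(142,0,6,246,153),(174,0,6,252,80)],
 scene=[(0,0,6,591,146),(110,0,6,303,221),(142,0,6,212,243),(174,0,6,120,267)])
def res(s,names):
    c,d=np.cos(s[3]),np.sin(s[3]);o=[]
    for n in names:
        for x,y,z,u,v in L[n]: o.append(proj(n,[s[0]+c*x-d*y,s[1]+d*x+c*y,s[2]+z])-full(n,(u,v)))
    return np.concatenate(o)
s=least_squares(lambda s:res(s,L),[500,-100,130,0]);print(s.x,np.round(s.fun,2))
t=least_squares(lambda s:np.append(res(s,["top"]),(s[2]-s[2])),[500,-100,130,0]);print(t.x)
x=s.x;c,d=np.cos(x[3]),np.sin(x[3])
print("pin",x[:2]+110*np.array([c,d]),"tab",x[:2]+70*np.array([c,d]))
print("h3",tri([("top",(252,80)),("scene",(120,267))]))
print("pintip",tri([("top",(240,225)),("scene",(301,200))]))
print("tabtop pred",[ (proj(n,[*(x[:2]+70*np.array([c,d])),x[2]+47]),) for n in L], full("top",(253,311)),full("scene",(410,88)))
from station import ctrl;print(ctrl.get_obs()["orientation"])
E
```

```text
[ 5.06217287e+02 -7.89583571e+00  1.32852453e+02 -8.38972088e-02] [-0.43  0.38  0.11  0.08 -0.03  0.19 -0.18  0.23 -0.09 -0.45 -0.55 -0.13
 -0.21  0.18 -0.16  0.22]
[ 5.06764102e+02 -8.67667463e+00  1.31537708e+02 -8.06903377e-02]
pin [615.83038286 -17.1137061 ] tab [575.97107514 -13.76175323]
h3 (array([679.59564698, -22.50441019, 139.38639583]), array([-0.10975519,  0.1656399 , -0.1831963 , -0.05193147]))
pintip (array([615.64744315, -15.63888824, 148.08956928]), array([ 0.10332205, -0.14888139,  0.17554746,  0.04082718]))
tabtop pred [(array([331.95396515, 217.28921704]),), (array([266.212634 , 162.8973683]),)] [332.875 217.375] [266.6 162.2]
[-3.14012477e+00  6.60438469e-05  2.78675142e+00]
```

```bash
python3 -m pendant '{"claw":[0,0,0,0,0,0,0,0,0,0,0,0,0,0,0,0],"dp":[[0.014,-0.026,0],[0.041,-0.078,0],[0.068,-0.129,0],[0.096,-0.181,0],[0.123,-0.233,0],[0.15,-0.285,0],[0.178,-0.336,0],[0.205,-0.388,0],[0.232,-0.44,0],[0.26,-0.492,-0.01],[0.287,-0.543,-0.02],[0.311,-0.589,-0.03],[0.328,-0.621,-0.038],[0.338,-0.64,-0.042],[0.342,-0.647,-0.044],[0.342,-0.647,-0.044]],"angular":[[0,0,1],[0,0,2],[0,0,4],[0,0,6],[0,0,8],[0,0,10],[0,0,12],[0,0,14],[0,0,15.5],[0,0,15.5],[0,0,15.5],[0,0,15.5],[0,0,15.5],[0,0,15.5],[0,0,15.5],[0,0,15.5]]}'
python3 - <<'E'
from station import ctrl,camera,camera_model
from scipy.spatial.transform import Rotation as Ro
import cv2,numpy as np
o=ctrl.get_obs();im=camera("wrist");cv2.imwrite("pics/w1.png",im[:,:,::-1]);print(o["ee_pos"],o["orientation"])
m=camera_model("wrist");T=m["T_tool_cam"];R=Ro.from_euler("xyz",o["orientation"]).as_matrix()
def pr(X):
    p=R.T@(np.array(X)-o["ee_pos"]);c=T[:3,:3].T@(p-T[:3,3]);q=m["intrinsics"]@c;return q[:2]/q[2]
a=-.083;e=np.array([506.3,-8.2])
for n,x,z in[("h1",110,6),("h2",142,6),("h3",174,6),("eye",0,6),("tabtop",70,47),("tabfoot+x",85,6)]:
    print(n,pr([*(e+x*np.array([np.cos(a),np.sin(a)])),133+z]))
E
```

```text
time_s: 2.15
ee_pos: [576.3, -13.8, 259.7]
orientation: [3.141, -0.001, 3.057]
ft_force: [-0.6, -0.9, 0.6]
width: 85.1
finger_force: 0.0
[576.29175598 -13.77060578 259.67717885] [ 3.14134233e+00 -7.78907553e-04  3.05721286e+00]
h1 [280.23549545 282.74757813]
h2 [280.20114435 320.54399039]
h3 [280.16933071 355.54845301]
eye [280.37779368 126.17721573]
tabtop [280.74476905 255.9587212 ]
tabfoot+x [280.26429992 251.05409125]
```

View pics/w1.png

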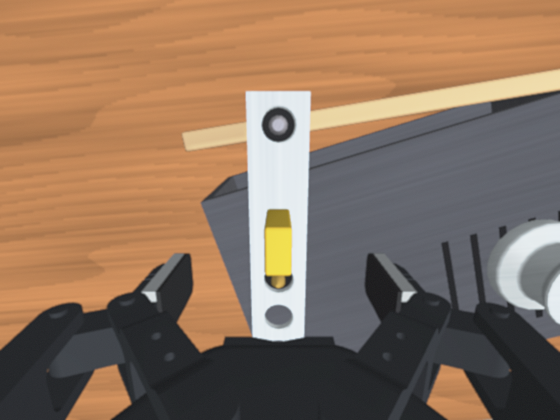

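The wrist view puts the eye at (278,124), hole 2 at (278,316) and the tab at (279,250). That agrees with the prediction to about 2–3 mm, and the gripper is square to the bar. Next I descend and grip.

```bash
python3 -m pendant '{"claw":[0,0,0,0,0,1,1,1,1,1,1,1,1],"dp":[[0,0,-0.01],[0,0,-0.025],[0,0,-0.037],[0,0,-0.043],[0,0,-0.043],[0,0,-0.043],[0,0,-0.043],[0,0,-0.043],[0,0,-0.043],[0,0,-0.043],[0,0,-0.043],[0,0,-0.043],[0,0,-0.043]],"angular":[[0,0,0],[0,0,0],[0,0,0],[0,0,0],[0,0,0],[0,0,0],[0,0,0],[0,0,0],[0,0,0],[0,0,0],[0,0,0],[0,0,0],[0,0,0]]}'
```

```text
time_s: 3.82
ee_pos: [576.6, -14.1, 217.2]
orientation: [3.142, 0.0, 3.057]
ft_force: [-1.4, -0.6, 3.5]
width: 14.9
finger_force: 59.1
```

```bash
python3 -m pendant '{"claw":[1,1,1,1,1,1,1],"dp":[[0,0,0.003],[0,0,0.007],[0,0,0.012],[0,0,0.017],[0,0,0.021],[0,0,0.022],[0,0,0.022]],"angular":[[0,0,0],[0,0,0],[0,0,0],[0,0,0],[0,0,0],[0,0,0],[0,0,0]]}'
python3 - <<'E'
from station import camera
import cv2
b=camera("scene")[145:215,185:325,::-1];a=camera("top")[140:280,270:390,::-1]
b=cv2.resize(b,None,fx=5,fy=5,interpolation=cv2.INTER_CUBIC);cv2.imwrite("pics/s2.png",b)
cv2.imwrite("pics/t2.png",cv2.resize(a,None,fx=4,fy=4,interpolation=cv2.INTER_CUBIC))
E
```

```text
time_s: 4.7
ee_pos: [576.4, -14.0, 239.0]
orientation: [3.141, -0.0, 3.057]
ft_force: [0.4, 0.5, -1.2]
width: 15.6
finger_force: 58.5
```

View pics/s2.png

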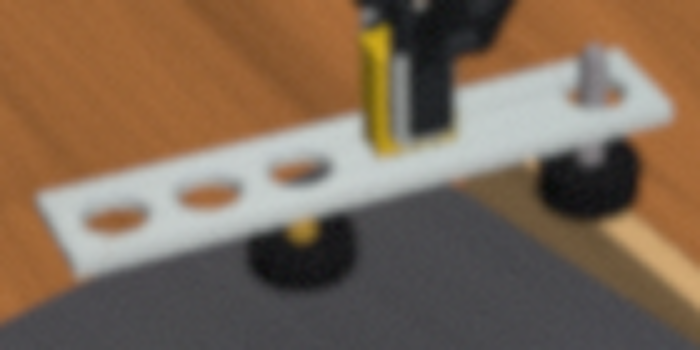

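The bar is lifted level and clear of the pin, with the pin tip at (303,230) below it. The post at (593,60) still stands through the eye. Next I draw it out.

```bash
python3 -m pendant '{"claw":[1,1,1,1,1,1,1,1,1,1,1,1,1,1],"dp":[[-0.002,0.0002,0],[-0.006,0.0005,0],[-0.012,0.001,0],[-0.018,0.0015,0],[-0.024,0.002,0],[-0.03,0.0025,0],[-0.036,0.003,0],[-0.042,0.0035,0],[-0.048,0.004,0],[-0.054,0.0045,0],[-0.059,0.0049,0],[-0.062,0.0052,0],[-0.0638,0.0053,0],[-0.0638,0.0053,0]],"angular":[[0,0,0],[0,0,0],[0,0,0],[0,0,0],[0,0,0],[0,0,0],[0,0,0],[0,0,0],[0,0,0],[0,0,0],[0,0,0],[0,0,0],[0,0,0],[0,0,0]]}'
python3 - <<'E'
from station import camera
import cv2,numpy as np
b=camera("scene")[125:225,185:345,::-1];a=camera("top")[140:310,270:390,::-1]
b=cv2.resize(b,(560,350),interpolation=cv2.INTER_CUBIC);a=cv2.resize(a,None,fx=3,fy=3,interpolation=cv2.INTER_CUBIC)
c=np.zeros((510,800,3),np.uint8);c[:,:240]=a[:,60:300] ;c[:350,240:]=b
cv2.imwrite("pics/c3.png",c)
E
```

```text
time_s: 6.55
ee_pos: [512.6, -8.7, 238.9]
orientation: [3.142, -0.0, 3.057]
ft_force: [-0.0, 1.0, -1.4]
width: 15.4
finger_force: 58.5
```

View pics/c3.png

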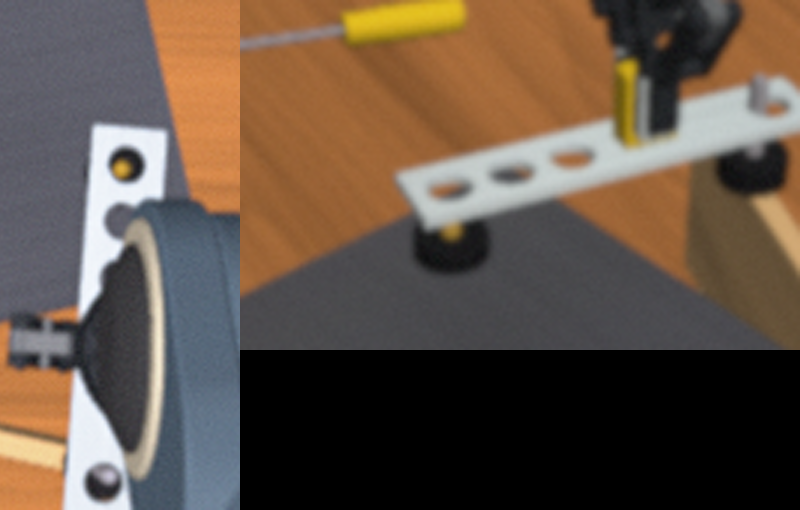

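The pin tip shows through the outermost hole: in the top crop the hole is at (126,165) and the pin at (121,168). The post is still through the eye. I'll check how much of the offset is parallax.

```bash
python3 - <<'E'
from h import *
def at(n,p,z):
    return least_squares(lambda X:proj(n,[*X,z])-p,[600,0]).x
f=lambda u,v:np.array([(u+60.5)/3-.5+270,(v+.5)/3-.5+140])
g=lambda u,v:np.array([(u-240+.5)/3.5-.5+185,(v+.5)/3.5-.5+125])
for zt in(131.5,133):
    print("top hole",at("top",f(126,164.5),zt+28),"pin tip",at("top",f(121.5,168),zt+13),at("top",full("top",(240,226)),zt+12))
    print("scene hole",at("scene",g(451,188),zt+28),"pin tip",at("scene",full("scene",(301,200)),zt+14))
    print("init hole1 top",at("top",full("top",(240,227)),zt+6))
E
```

```text
top hole [615.95595109 -17.05974014] pin tip [616.31151755 -16.9619586 ] [615.6739952  -16.19139385]
scene hole [614.48030358 -17.30427777] pin tip [614.30299852 -19.10852554]
init hole1 top [616.16588506 -17.14716885]
top hole [615.71862739 -16.81183926] pin tip [616.07870965 -16.71982489] [615.44295888 -15.95134293]
scene hole [615.40170491 -15.38945275] pin tip [615.19944511 -17.24130656]
init hole1 top [615.93580618 -16.90712774]
```

Hole and pin are aligned to about 1 mm, and the clearance is 6 mm. I'll lower the bar, release, and retreat straight up.

```bash
python3 -m pendant '{"claw":[1,1,1,1,1,1,1,1],"dp":[[0,0,-0.003],[0,0,-0.007],[0,0,-0.011],[0,0,-0.015],[0,0,-0.018],[0,0,-0.02],[0,0,-0.0215],[0,0,-0.0215]],"angular":[[0,0,0],[0,0,0],[0,0,0],[0,0,0],[0,0,0],[0,0,0],[0,0,0],[0,0,0]]}'
```

```text
time_s: 7.65
ee_pos: [512.7, -8.7, 217.4]
orientation: [3.142, -0.0, 3.057]
ft_force: [0.5, 0.9, -1.5]
width: 15.1
finger_force: 58.5
```

```bash
python3 -m pendant '{"claw":[1,1,0.6,0.3,0,0,0,0,0,0,0,0,0,0,0],"dp":[[0,0,-0.0005],[0,0,-0.0005],[0,0,-0.0005],[0,0,-0.0005],[0,0,-0.0005],[0,0,-0.0005],[0,0,-0.0005],[0,0,0.005],[0,0,0.02],[0,0,0.04],[0,0,0.07],[0,0,0.1],[0,0,0.125],[0,0,0.14],[0,0,0.14]],"angular":[[0,0,0],[0,0,0],[0,0,0],[0,0,0],[0,0,0],[0,0,0],[0,0,0],[0,0,0],[0,0,0],[0,0,0],[0,0,0],[0,0,0],[0,0,0],[0,0,0],[0,0,0]]}'
python3 - <<'E'
from station import camera
import cv2
b=camera("scene")[125:305,185:405,::-1]
cv2.imwrite("pics/s4.png",cv2.resize(b,None,fx=3.3,fy=3.3,interpolation=cv2.INTER_CUBIC))
E
```

```text
time_s: 9.52
ee_pos: [513.0, -8.8, 358.7]
orientation: [3.141, 0.003, 3.057]
ft_force: [0.6, 0.2, 0.4]
width: 85.3
finger_force: 0.0
```

View pics/s4.png

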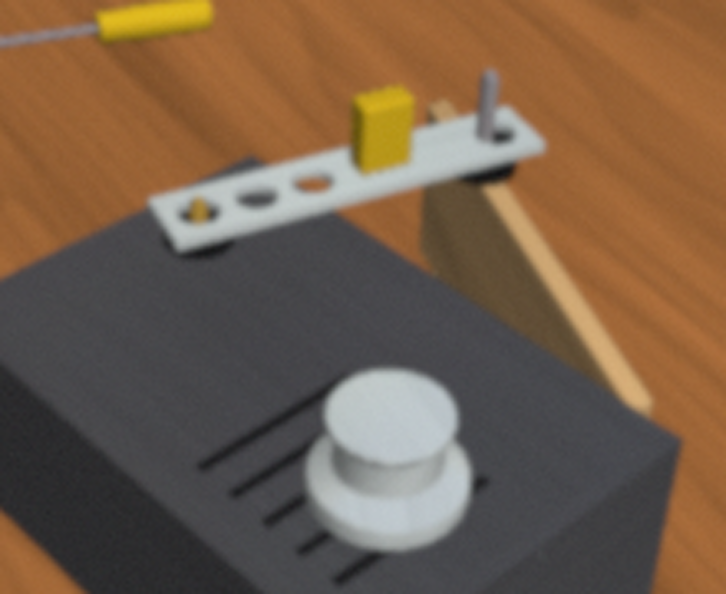

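The bar lies flat with its outermost hole over the brass pin at (199,210). The eye is on the post at (488,130), the door is wider, and the clamp is where it was. I'm handing in the job.

```bash
python3 -c "
from station import order;print(order.close_job())"
```

```text
the job is handed in; nothing more can be done
None
```

The stay now lies flat with its outermost hole over the brass pin and its eye still on the steel post, the door is open wider, the record clamp is untouched, and the job was handed in at about 9.6 s with the gripper clear.

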